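Close up the small tool chest

TASK

Close up the small grey tool chest by pushing with the fingertips, without picking anything up: first push both open drawers fully home, and only then push the raised lid down until it is fully shut (its front lip drops over the drawer fronts). Do not pull the drawers or the lid further open, and leave the loose things around the chest where they are.

Things in the scene. Friction and masses are not known exactly. Their poses are not given: they have to be found in the camera images.
- chest: Low grey sheet-metal tool chest, 170 mm deep (x), 300 mm wide (y), 78 mm high without its lid; fixed to the bench at a position and yaw that vary. Origin: centre of its underside, on the bench top. Its x axis points from the front (drawer side, towards the robot) to the back (hinge side), its y axis to its left drawer, z up. The shut drawers' fronts lie at chest x = -85 mm. A shallow open tray with a chisel and a punch fixed in it lies under the lid.
- drawer_left (a joint): How far the left drawer (chest +y side) is pulled out, m: 0 fully home, starts at 0.045 to 0.075, stop at 0.1. Slides along the chest's x axis, about 2 N of friction, stays where it is left.
- drawer_right (a joint): The same for the right drawer (chest -y side).
- drawer_left_front (a point): Centre of the outer face of the left drawer's flat front (moves with the drawer), 27 mm above the bench, in the chest's axes. The front is 138 mm wide and 50 mm high (8 to 58 mm above the bench), with no handle: a 40 mm wide, 12 mm deep finger notch in the middle of its upper edge and a 1 mm label frame at its centre. The drawer holds small parts fixed in it, all lower than the front.
- drawer_right_front (a point): The same for the right drawer.
- lid (a joint): Opening angle of the lid, rad: 0 shut, starts at 1.02 to 1.2 (raised, leaning towards the robot), stop at 1.3. The hinge is stiff: the lid stays where it is left and takes 4 to 8 N at its front edge to push down.
- lid_hinge (a point): Middle of the lid's hinge axis, which runs along the chest's y at its back upper edge: chest x = +85 mm, 78 mm above the bench. In the chest's axes.
- lid_push (a point): Point on the middle of the lid's flat outer (upper) face, 30 mm from its front edge; moves with the lid: 146 mm from the hinge axis along the lid and 14 mm outwards of it; its z axis is the outward normal of that face. The lid is 308 mm wide and 176 mm from hinge to front edge, with an inner rim and a front lip that reaches 36 mm in from the outer face; when it is shut the outer face is level, 92 mm above the bench.
- tin: Round low tin with a lid, 68 mm diameter, 42 mm high, loose, stands to the left of the chest. Leave it alone. Origin: centre of underside.
- tape: Black roll of tape lying flat, 113 mm diameter, 48 mm high, loose, to the right of the chest. Leave it alone. Origin: centre of underside.
- bolt: Steel bolt, 25 mm wide, 60 mm high, loose, standing on its head in front of the chest about midway between the two drawers. Leave it alone. Origin: centre of underside.

How it is judged:
On the way, in this order (a step that is already met when the one before it is completed fails the run):
1. both drawers are fully home while the lid is still up (value of joint each of drawer_left, drawer_right below 0.005 m and value of joint lid above 0.6 rad), for 0.2 s.
2. the lid is fully shut over the shut drawers (value of joint each of drawer_left, drawer_right below 0.005 m and value of joint lid below 0.04 rad), for 0.2 s.
At the end, for the whole second after the job is handed in: Both drawers within 5 mm of fully home, the lid within 0.04 rad of shut, the tin, tape and bolt within 20 mm of where they were and the bolt upright (all of step 2 and distance of each of tin, tape, bolt from where it was at the start of the episode below 0.02 m and angle between bolt's own z axis and vertical below 0.2 rad); the robot touches nothing.
It fails at once if a drawer is pulled further out (value of joint any of drawer_left, drawer_right above 0.088 m).
It fails at once if the lid is opened further (value of joint lid above 1.26 rad).
It fails at once if the lid is shut onto an open drawer (value of joint lid below 0.3 rad and value of joint any of drawer_left, drawer_right above 0.015 m).
It fails at once if a loose thing near the chest is lifted, knocked over or moved more than 20 mm (distance of any of tin, tape, bolt from where it was at the start of the episode above 0.02 m or angle between bolt's own z axis and vertical above 0.5 rad).
It also fails if it takes over 51 s, if anything falls off the work surface, if the arm or the gripper's body presses on something with over 40 N, if the wrist force passes 120 N, or if a joint passes its speed limit or range.

ROBOT

A 6-joint arm with a two-finger parallel gripper is mounted at the origin on a cart in front of the work surface, level with it; the furniture and walls round the work are solid. World frame = base frame: x ahead of the robot, y to its left, z up, the work surface at z = 0. Lengths are in m, angles in rad, forces in N, time in s.
With the tool pointing down it reaches from about 0.225 to 0.875 m from the base axis. Payload 3.4 kg.
Tool frame: the origin (TCP) lies at the very end of the fingers, on their centre line; the grasp point (between the pads) lies 19 mm behind it; z points along the fingers, y is the direction in which the jaws open and shut (so a half turn about z gives the same grasp; the last joint's range is limited). The gripper opens to 85 mm and grips with 20 to 120 N. Pads are 22 mm wide; open, the fingers measure 114 mm over their backs; the gripper's body (76 mm by 85 mm) begins 54 mm behind the grasp point. The pads swing forward as they close: fully open they stand 13 mm farther back than shut.
Start: joints at [-1.432, 0.276, 1.505, -0, 1.361, -0.121], TCP at [0.148, -0.556, 0.231] pointing down, gripper open.
Joint ranges: [-2.89, 2.89], [-0.75, 2.08], [0.22, 2.7], [-1.18, 4.32], [0.11, 2.71], [-2.7, 2.7]. Speed limits (rad/s): [2.57, 2.57, 3.14, 3.14, 3.14, 3.14].

INTERFACE

Orientations are given as a unit quaternion [w, x, y, z].
In Python, from rig import telemetry, optics, order gives the robot as it stands.
- The arm moves only by the shell command python3 -m creep 'ROWS' [FORCE]. ROWS is a JSON object of lists of equal length, an entry for each row: "slide": the shift along the world's x, y, z normalised to -1 to 1, where 1 is 0.15 m, a list of three; "twist": the turn, a rotation vector about the world's x, y, z normalised to -1 to 1, where 1 is 360 degrees, a list of three; "fingers": the gripper's target within -1 to 1 (fully open at 1, half-way at 0, shut at -1). A call has 1 to 20 rows; each row is the pose to reach, as a shift and turn from the pose commanded when the call began, turning the shorter way round; what a row does not reach only later rows make up. A row lasts 1/10 s, in which the tool goes at most 50 mm and 8.59 degrees, less where a joint would pass 70% of its speed; a pose out of reach is approached as far as the arm can. A call with a number of a shift or a turn outside -1 to 1 is refused whole. A call with a gripper value outside its range is refused whole. The fingers move at their own pace and stop on an object; FORCE is the grip in N (left out, the last holds). Time passes only in rows, so rows that repeat a pose let the fingers close. It gives the time, the measured TCP pose, the force and the opening at its end, in the units of the state.
- telemetry.get_state(): the state, without advancing time (a new reading comes with each control period).
- optics.get_image(name): name is "side" or "top" or "wrist"; returns a dict with "img" (400x640x3 uint8, blue, green, red), "depth" (400x640 float32, m along the optical axis (not along the pixel's ray), 0 where there is no reading), "fovy" (degrees; the focal length in pixels is half the picture's height over the tangent of half this angle, whatever the lens; pixels are square), "cx", "cy" (the principal point, pixels), "dist" ([k1, k2, p1, p2, k3] as OpenCV has them; the pictures are not rectified), "world_from_camera" (4x4, takes a point from camera to world coordinates). Camera axes: x right, y down, z forward; pixel columns grow to the right and rows downward; lengths in m; the calibration is good to about 2 mm. A picture is of the moment at which its call begins.
- order.sign_off(): hands the job in, once; it reports no verdict.
The state is a dict: "clock": time; "qpos": joint angles; "qd": joint speeds; "effort": joint torques, N m; "position": TCP position; "ee_rot": TCP orientation; "contact_force": force on the tool from outside, world axes, zero at the start; "moment": the same for the moment, N m; "width": finger opening in m.
Only numpy, scipy, OpenCV 4.12 (cv2) and the standard library are available. Lean on these libraries where they do the work, as an engineer would, in place of code of your own. Each camera call takes 0.05 s, during which the arm holds its last target.

## Working session

There is one attempt and no reset: what is moved stays moved. The work goes in short steps, Python scripts to look and compute and a shell command to move; the robot and the scene stay as the last step left them, time stands still between calls to the robot, and variables do not carry over. Pictures are saved under pics/ and viewed, and the job is handed in when it is done.

```bash
mkdir -p pics; ls; python3 - <<'E'
from rig import telemetry, optics
import cv2, pickle
s=telemetry.get_state(); print({k:(v if not hasattr(v,'round') else v) for k,v in s.items()})
for n in ["side","top"]:
    d=optics.get_image(n); cv2.imwrite(f"pics/{n}0.png",d["img"]); pickle.dump(d,open(f"pics/{n}0.pkl","wb"))
    print(n,d["fovy"],d["cx"],d["cy"],d["dist"],d["world_from_camera"])
E
```

```text
pics
{'clock': 0.0, 'qpos': array([-1.43200939e+00,  2.76614719e-01,  1.50614978e+00, -1.08194761e-05,
        1.36067822e+00, -1.20964326e-01]), 'qd': array([ 0.00030274, -0.00150517, -0.00109321, -0.00029261,  0.00037422,
        0.00088581]), 'effort': array([-1.00040590e-03, -4.16775942e+01, -2.45806146e+01, -7.02153079e-05,
        1.11295294e-02, -3.24981109e-06]), 'position': array([ 0.14762038, -0.5551814 ,  0.23042182]), 'ee_rot': array([-9.24949163e-04,  9.91577438e-01,  1.29511890e-01, -1.35326442e-05]), 'contact_force': array([ 0.16544092, -0.01957463, -0.52201571]), 'moment': array([-0.05773905, -0.03764381,  0.01610004]), 'width': 0.08535077206677422}
side 44.58782225019084 325.4995424961232 196.29079926349021 [0.0158685 0.        0.        0.        0.       ] [[ 0.9991493  -0.01303941  0.03912347  0.53280785]
 [-0.04088977 -0.43648303  0.89878284 -1.19316228]
 [ 0.00535713 -0.899618   -0.43664489  0.67790247]
 [ 0.          0.          0.          1.        ]]
top 43.880447830889295 309.3854161417127 193.3607577506597 [-0.10585874  0.          0.          0.          0.        ] [[-1.74379932e-02 -9.80455109e-01  1.95968610e-01  3.38053762e-01]
 [-9.99847748e-01  1.69761564e-02 -4.03625311e-03  6.75633387e-02]
 [ 6.30571210e-04 -1.96009158e-01 -9.80601862e-01  1.25091092e+00]
 [ 0.00000000e+00  0.00000000e+00  0.00000000e+00  1.00000000e+00]]
```

View pics/side0.png

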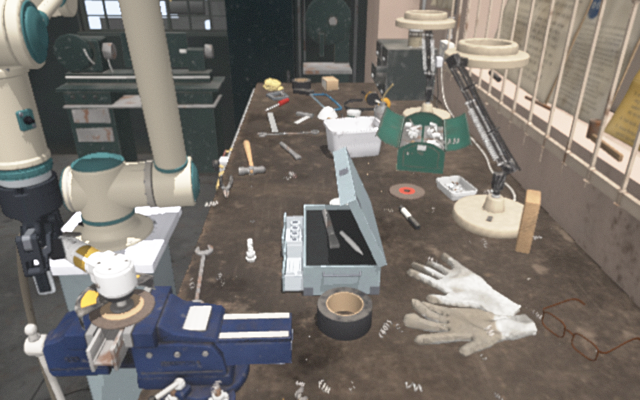

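View pics/top0.png

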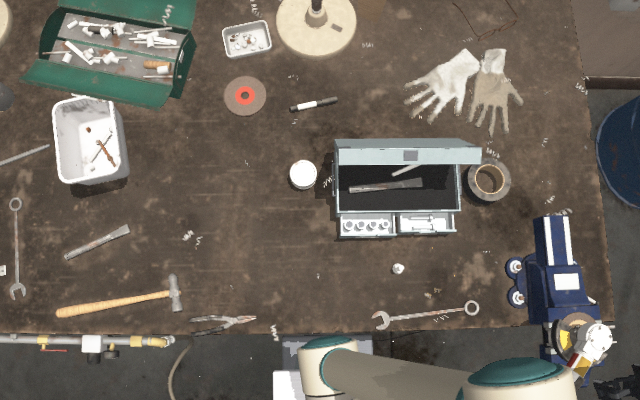

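The side view shows the chest at about (335,250), with the tape at (345,312) and the bolt at (250,250). In the top view the drawer fronts run from (341,237) to (455,235), the bolt is at (398,268) and the tin at (303,174). The lid leans up at the back. I'll enlarge the top view and add a measuring helper.

```bash
cat > h.py <<'E'
import numpy as np, cv2, pickle
def load(n): return pickle.load(open(f"pics/{n}.pkl","rb"))
def K(d):
    f=d["img"].shape[0]/2/np.tan(np.radians(d["fovy"])/2)
    return np.array([[f,0,d["cx"]],[0,f,d["cy"]],[0,0,1.]])
def ray(d,u,v):
    p=cv2.undistortPoints(np.array([[[u,v]]],float),K(d),np.array(d["dist"],float))[0,0]
    return np.array([p[0],p[1],1.])
def atz(d,u,v,z):
    M=d["world_from_camera"]; r=M[:3,:3]@ray(d,u,v); o=M[:3,3]; return o+r*(z-o[2])/r[2]
def dep(d,u,v):
    M=d["world_from_camera"]; z=d["depth"][int(round(v)),int(round(u))]; return M[:3,:3]@(ray(d,u,v)*z)+M[:3,3]
def proj(d,P):
    M=np.linalg.inv(d["world_from_camera"]); rv=cv2.Rodrigues(M[:3,:3])[0]
    return cv2.projectPoints(np.array(P,float).reshape(-1,1,3),rv,M[:3,3],K(d),np.array(d["dist"],float))[0][:,0]
def cloud(d):
    h,w=d["depth"].shape; uu,vv=np.meshgrid(np.arange(w),np.arange(h))
    p=cv2.undistortPoints(np.stack([uu,vv],-1).reshape(-1,1,2).astype(float),K(d),np.array(d["dist"],float))[:,0]
    z=d["depth"].reshape(-1,1); M=d["world_from_camera"]
    return (np.c_[p,np.ones(len(p))]*z)@M[:3,:3].T+M[:3,3]
E
python3 - <<'E'
from h import *
d=load("top0")
c=d["img"][125:285,280:520]; cv2.imwrite("pics/top0c.png",cv2.resize(c,None,fx=3.3,fy=3.3,interpolation=cv2.INTER_CUBIC))
d=load("side0")
c=d["img"][140:350,230:400]; cv2.imwrite("pics/side0c.png",cv2.resize(c,None,fx=2.8,fy=2.8,interpolation=cv2.INTER_CUBIC))
E
```

```text
(no output)
```

View pics/top0c.png

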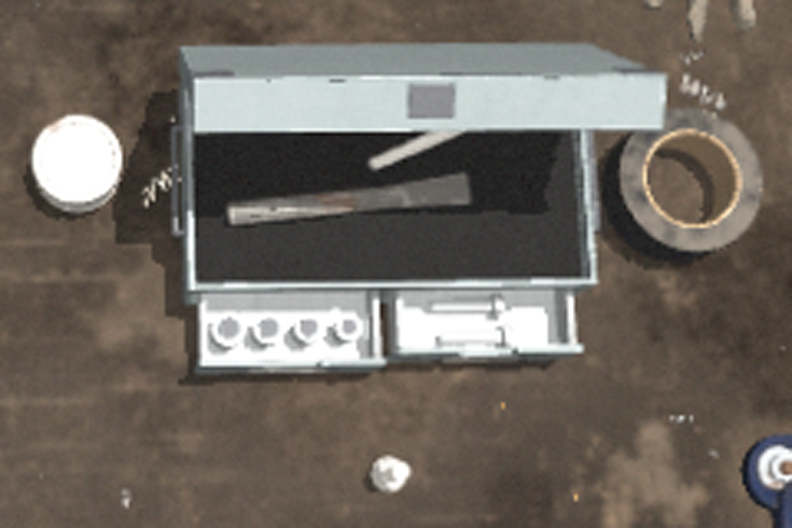

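View pics/side0c.png

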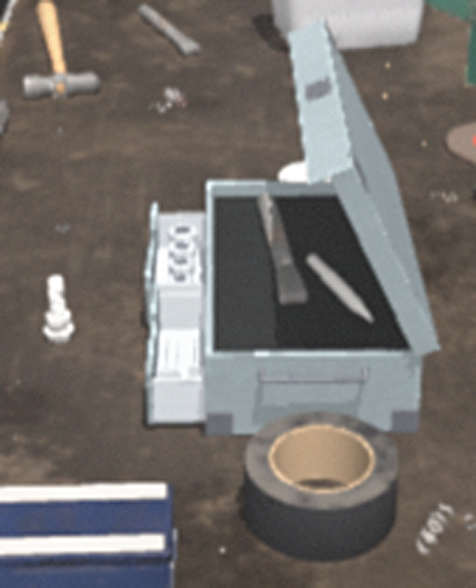

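```bash
python3 - <<'E'
from h import *
np.set_printoptions(precision=4,suppress=True)
d=load("top0")
def c(x,y): return x/3.3+280-.35, y/3.3+125-.35
for n,x,y,z in [("bodyFL",188,286,.078),("bodyFR",597,284,.078),("LdL",200,366,.058),("LdR",381,367,.058),("RdL",388,358,.058),("RdR",583,351,.058),("tin",78,158,.042),("tape",691,180,.048),("bolt",392,472,.06),
 ("lidFL",193,77,.2),("lidFR",667,74,.2)]:
    u,v=c(x,y); print(n,atz(d,u,v,z),dep(d,u,v))
P=cloud(d); I=P.reshape(400,640,3)
# drawer-front points via side cam & top
for nm in ["top0","side0"]:
    P=cloud(load(nm)); ok=load(nm)["depth"].ravel()>0
    Q=P[ok]; m=(Q[:,0]>.2)&(Q[:,0]<.65)&(Q[:,1]>-.3)&(Q[:,1]<.15)&(Q[:,2]>.1)
    A=Q[m]; print(nm,m.sum(),A.min(0),A.max(0))
E
```

```text
bodyFL [ 0.5275 -0.0017  0.078 ] [ 0.5281 -0.0019  0.0741]
bodyFR [ 0.5234 -0.3019  0.078 ] [ 0.5355 -0.326   0.0014]
LdL [ 0.4714 -0.01    0.058 ] [ 0.4725 -0.0106  0.0479]
LdR [ 0.4681 -0.1428  0.058 ] [ 0.4702 -0.1462  0.0386]
RdL [ 0.4746 -0.1483  0.058 ] [ 0.4814 -0.1592 -0.002 ]
RdR [ 0.4766 -0.2939  0.058 ] [ 0.4834 -0.3114  0.0001]
tin [0.6331 0.0769 0.042 ] [0.633  0.0769 0.0423]
tape [ 0.607 -0.391  0.048] [ 0.6178 -0.4094 -0.0003]
bolt [ 0.3914 -0.1469  0.06  ] [ 0.3915 -0.1473  0.0575]
lidFL [ 0.6488 -0.0018  0.2   ] [0.6381 0.0006 0.2362]
lidFR [ 0.6468 -0.3233  0.2   ] [ 0.7068 -0.3993 -0.0043]
top0 11710 [ 0.2    -0.2999  0.1124] [0.6499 0.0961 0.7988]
side0 5085 [ 0.2    -0.2998  0.1002] [0.6498 0.0728 0.6028]
```

```bash
python3 - <<'E'
from h import *
from scipy.spatial.transform import Rotation as R
yaw=np.arctan2(.1295*.9916*2,2*.9916**2-1)
psi=-.012
for t in (0,-20):
    r=R.from_euler('z',psi)*R.from_euler('y',t,degrees=True)*R.from_euler('z',-yaw)
    print(t,r.as_rotvec()/2/np.pi, np.degrees(r.magnitude()))
r=R.from_euler('z',psi)*R.from_euler('y',20,degrees=True)*R.from_euler('z',-psi); print(r.as_rotvec()/2/np.pi)
E
```

```text
0 [ 0.          0.         -0.04324457] 15.568043932796629
-20 [ 0.00688434 -0.05529854 -0.04280349] 25.296146365165807
[0.00066665 0.05555156 0.        ]
```

```bash
python3 -m creep '{"slide":[[0,0,0.3],[0,0,0.5],[0.1,0.3,0.6],[0.3,0.6,0.6],[0.5,1,0.6],[0.5,1,0.6]],"twist":[[0,0,0],[0,0,0],[0,0,0],[0,0,0],[0,0,0],[0,0,0]],"fingers":[-1,-1,-1,-1,-1,-1]}' 20
```

```text
clock: 0.7
position: [0.2238, -0.4016, 0.3214]
ee_rot: [-0.001, 0.991, 0.131, 0.001]
contact_force: [0.4, -0.9, -0.8]
width: 0.0002
```

```bash
python3 -m creep '{"slide":[[0.2,0.3,0],[0.4,0.6,0],[0.5,0.9,0],[0.5,1,0],[0.5,1,0]],"twist":[[0.0017,-0.0138,-0.0107],[0.0034,-0.0276,-0.0214],[0.005,-0.041,-0.032],[0.0069,-0.0553,-0.0428],[0.0069,-0.0553,-0.0428]],"fingers":[-1,-1,-1,-1,-1]}'
python3 -m creep '{"slide":[[0.2,0.3,0],[0.4,0.6,0],[0.6,0.9,0],[0.6,1,0],[0.6,1,0],[0.6,1,0]],"twist":[[0,0,0],[0,0,0],[0,0,0],[0,0,0],[0,0,0],[0,0,0]],"fingers":[-1,-1,-1,-1,-1,-1]}'
python3 - <<'E'
from rig import telemetry
s=telemetry.get_state(); print(s["position"],s["ee_rot"],s["contact_force"])
from scipy.spatial.transform import Rotation as R
print(R.from_quat(s["ee_rot"],scalar_first=True).as_matrix())
E
```

```text
clock: 1.2
position: [0.2962, -0.2513, 0.3201]
ee_rot: [-0.0, 0.985, -0.006, 0.174]
contact_force: [-0.6, 0.7, -0.5]
width: 0.0002
clock: 1.8
position: [0.3882, -0.106, 0.3213]
ee_rot: [0.002, 0.985, -0.005, 0.173]
contact_force: [-0.2, -0.4, 0.5]
width: -0.0002
[ 0.38820892 -0.10602626  0.32134966] [ 0.00156733  0.98485358 -0.0045758   0.17332063] [-0.15005248 -0.41980262  0.51931976]
[[ 0.93987804 -0.00955628  0.34137654]
 [-0.00846968 -0.99995321 -0.00467333]
 [ 0.34140523  0.00150101 -0.93991501]]
```

```bash
python3 -m creep '{"slide":[[0.1,0.187,-0.2],[0.2,0.187,-0.5],[0.2,0.187,-0.8],[0.2,0.187,-1],[0.2,0.187,-1]],"twist":[[0,0,0],[0,0,0],[0,0,0],[0,0,0],[0,0,0]],"fingers":[-1,-1,-1,-1,-1]}'
python3 -m creep '{"slide":[[0,0,-0.2],[0,0,-0.5],[0,0,-0.8],[0,0,-0.96],[0,0,-0.96],[0,0,-0.96]],"twist":[[0,0,0],[0,0,0],[0,0,0],[0,0,0],[0,0,0],[0,0,0]],"fingers":[-1,-1,-1,-1,-1,-1]}'
python3 - <<'E'
from h import *
from rig import optics
for n in ["side","top"]:
    d=optics.get_image(n); pickle.dump(d,open(f"pics/{n}1.pkl","wb"))
    c=d["img"][125:315,230:480] if n=="top" else d["img"][100:330,150:420]
    cv2.imwrite(f"pics/{n}1.png",cv2.resize(c,None,fx=2.5,fy=2.5,interpolation=cv2.INTER_CUBIC))
E
```

```text
clock: 2.3
position: [0.4144, -0.0778, 0.1667]
ee_rot: [-0.001, 0.986, -0.007, 0.169]
contact_force: [-0.3, -0.6, -0.6]
width: -0.0002
clock: 2.9
position: [0.4197, -0.0795, 0.0285]
ee_rot: [0.002, 0.985, -0.007, 0.175]
contact_force: [0.1, 0.1, 0.6]
width: 0.0003
```

View pics/side1.png

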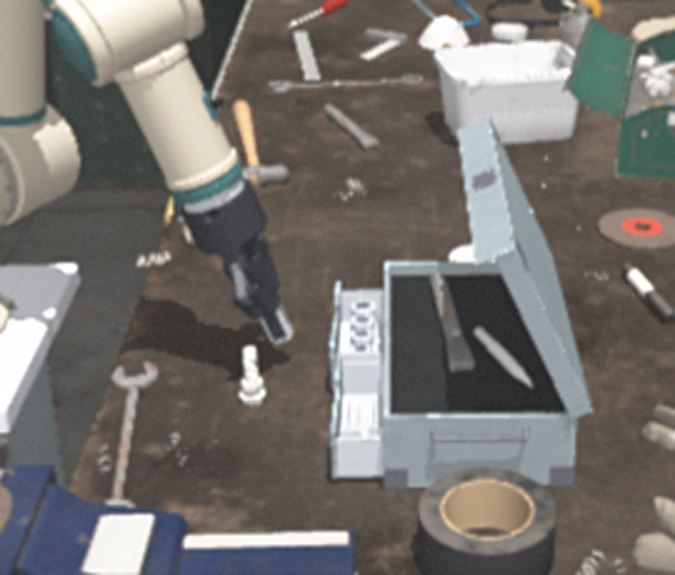

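View pics/top1.png

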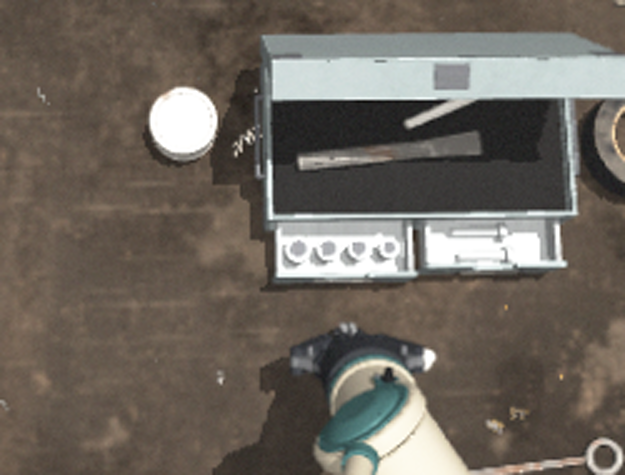

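The fingertips stand in front of the left drawer, at about (345,325) in the top crop. The bolt is upright and clear of the tool in the side crop at (250,385). Next I'll push the left drawer.

```bash
python3 -m creep '{"slide":[[0.1,0,-0.02],[0.2,0,-0.02],[0.27,0,-0.02],[0.34,0,-0.02],[0.41,0,-0.02],[0.48,0,-0.02],[0.55,0,-0.02],[0.58,0,-0.02],[0.58,0,-0.02]],"twist":[[0,0,0],[0,0,0],[0,0,0],[0,0,0],[0,0,0],[0,0,0],[0,0,0],[0,0,0],[0,0,0]],"fingers":[-1,-1,-1,-1,-1,-1,-1,-1,-1]}'
python3 -m creep '{"slide":[[0.02,0,0],[0.04,0,0],[0.04,0,0]],"twist":[[0,0,0],[0,0,0],[0,0,0]],"fingers":[-1,-1,-1]}'
python3 -m creep '{"slide":[[0.01,0,0],[0.02,0,0],[0.02,0,0]],"twist":[[0,0,0],[0,0,0],[0,0,0]],"fingers":[-1,-1,-1]}'
```

```text
clock: 3.9
position: [0.5062, -0.0781, 0.0255]
ee_rot: [0.002, 0.985, -0.006, 0.175]
contact_force: [0.2, -0.5, -1.2]
width: 0.0001
clock: 4.2
position: [0.5107, -0.0775, 0.0243]
ee_rot: [0.001, 0.985, -0.006, 0.174]
contact_force: [-0.6, 0.3, -0.3]
width: 0.0003
clock: 4.5
position: [0.5136, -0.0776, 0.0242]
ee_rot: [0.001, 0.985, -0.006, 0.173]
contact_force: [-1.0, 0.5, 0.1]
width: -0.0
```

```bash
python3 -m creep '{"slide":[[0.01,0,0],[0.02,0,0]],"twist":[[0,0,0],[0,0,0]],"fingers":[-1,-1]}'
python3 -m creep '{"slide":[[0.01,0,0],[0.02,0,0]],"twist":[[0,0,0],[0,0,0]],"fingers":[-1,-1]}'
python3 - <<'E'
from h import *
from rig import optics
for n in ["side","top"]:
    d=optics.get_image(n); pickle.dump(d,open(f"pics/{n}2.pkl","wb"))
    c=d["img"][155:285,320:480] if n=="top" else d["img"][150:320,220:390]
    cv2.imwrite(f"pics/{n}2.png",cv2.resize(c,None,fx=3.5,fy=3.5,interpolation=cv2.INTER_CUBIC))
E
```

```text
clock: 4.7
position: [0.5165, -0.0775, 0.0242]
ee_rot: [0.001, 0.985, -0.006, 0.173]
contact_force: [-2.9, 0.3, 0.6]
width: -0.0001
clock: 4.9
position: [0.5173, -0.0771, 0.0235]
ee_rot: [0.0, 0.985, -0.005, 0.172]
contact_force: [-13.9, -4.2, 8.6]
width: 0.0
```

View pics/side2.png

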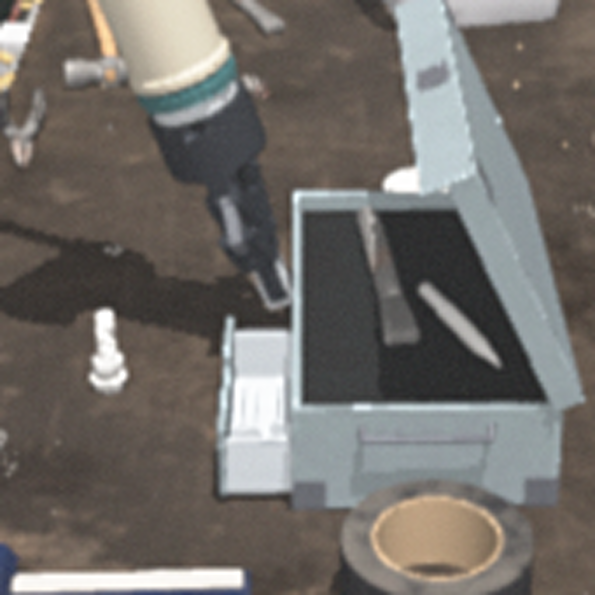

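View pics/top2.png

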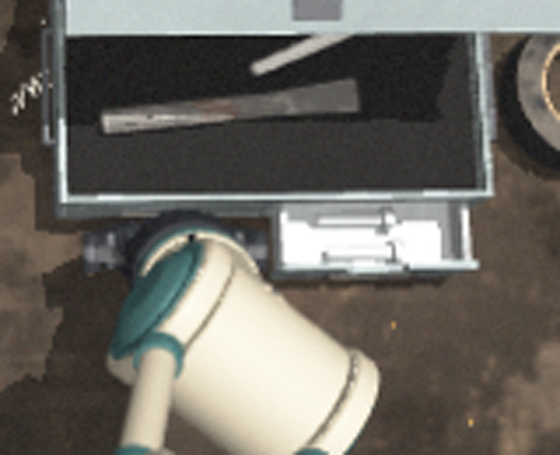

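The left drawer is home: contact force rose to 14 N at the expected position (TCP x = 0.517). The right drawer is still open in the top crop at (375,235). I'll back off, pass over the bolt and do the right drawer.

```bash
python3 -m creep '{"slide":[[-0.2,0,0],[-0.4,0,0.1],[-0.5,0,0.4],[-0.5,0,0.7],[-0.5,-0.1,0.9],[-0.5,-0.4,0.9],[-0.6,-0.7,0.9],[-0.63,-0.96,0.9],[-0.63,-0.96,0.9],[-0.63,-0.96,0.9]],"twist":[[0,0,0],[0,0,0],[0,0,0],[0,0,0],[0,0,0],[0,0,0],[0,0,0],[0,0,0],[0,0,0],[0,0,0]],"fingers":[-1,-1,-1,-1,-1,-1,-1,-1,-1,-1]}'
python3 -m creep '{"slide":[[0,0,-0.3],[0,0,-0.6],[0,0,-0.89],[0,0,-0.89],[0.1,0,-0.89],[0.2,0,-0.89],[0.27,0,-0.89],[0.34,0,-0.89],[0.41,0,-0.89],[0.48,0,-0.89],[0.55,0,-0.89],[0.58,0,-0.89],[0.58,0,-0.89]],"twist":[[0,0,0],[0,0,0],[0,0,0],[0,0,0],[0,0,0],[0,0,0],[0,0,0],[0,0,0],[0,0,0],[0,0,0],[0,0,0],[0,0,0],[0,0,0]],"fingers":[-1,-1,-1,-1,-1,-1,-1,-1,-1,-1,-1,-1,-1]}'
```

```text
clock: 6.0
position: [0.4253, -0.223, 0.1594]
ee_rot: [0.001, 0.985, -0.007, 0.174]
contact_force: [-0.5, 0.7, -0.5]
width: -0.0
clock: 7.3
position: [0.5133, -0.2215, 0.0265]
ee_rot: [0.001, 0.985, -0.005, 0.174]
contact_force: [-0.4, 0.0, 0.2]
width: -0.0002
```

```bash
python3 -m creep '{"slide":[[0.01,0,0],[0.02,0,0]],"twist":[[0,0,0],[0,0,0]],"fingers":[-1,-1]}'
python3 -m creep '{"slide":[[0.01,0,0],[0.02,0,0]],"twist":[[0,0,0],[0,0,0]],"fingers":[-1,-1]}'
python3 - <<'E'
from h import *
from rig import optics
for n in ["side","top"]:
    d=optics.get_image(n); pickle.dump(d,open(f"pics/{n}3.pkl","wb"))
    c=d["img"][155:285,320:480] if n=="top" else d["img"][150:320,220:390]
    cv2.imwrite(f"pics/{n}3.png",cv2.resize(c,None,fx=3.5,fy=3.5,interpolation=cv2.INTER_CUBIC))
E
```

```text
clock: 7.5
position: [0.5147, -0.2213, 0.0256]
ee_rot: [0.001, 0.985, -0.006, 0.173]
contact_force: [-2.0, -0.7, 1.5]
width: 0.0003
clock: 7.7
position: [0.5162, -0.2212, 0.0253]
ee_rot: [0.001, 0.985, -0.005, 0.172]
contact_force: [-15.8, -3.0, 13.3]
width: 0.0002
```

View pics/side3.png

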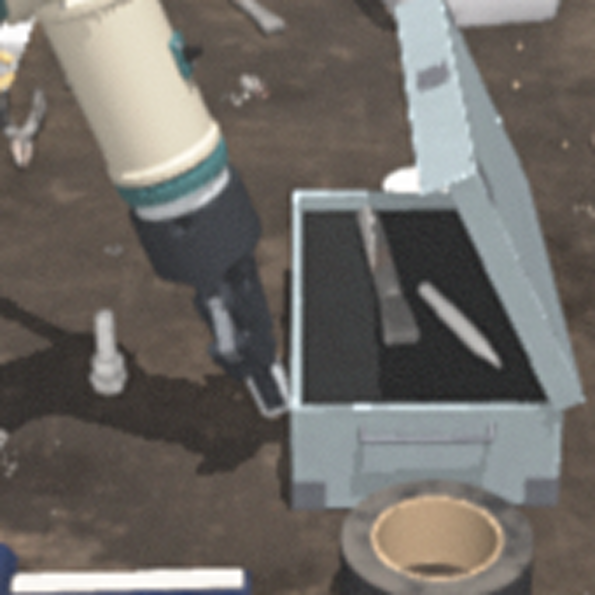

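View pics/top3.png

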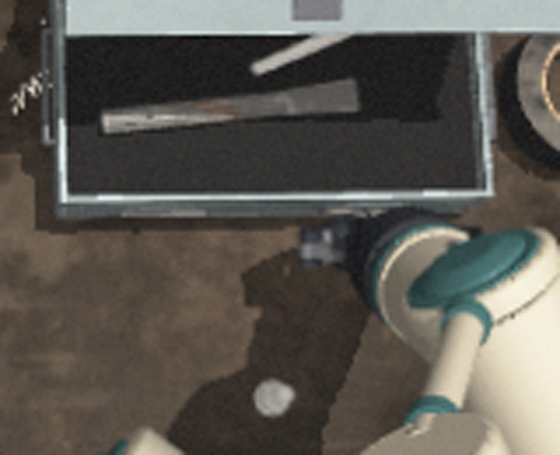

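Both drawers are home: the right one's force rose to 16 N, and the top crop shows both fronts flush. The bolt is upright at (272,398). Next I'll retract, rise and straighten the tool, then go over the lid.

```bash
python3 -m creep '{"slide":[[-0.2,0,0],[-0.4,0,0.1],[-0.6,0,0.3],[-0.6,0,0.6],[-0.6,0.1,0.9],[-0.6,0.3,1],[-0.6,0.45,1],[-0.6,0.45,1]],"twist":[[0,0,0],[0,0,0],[0,0,0],[0,0,0],[0,0,0],[0,0,0],[0,0,0],[0,0,0]],"fingers":[-1,-1,-1,-1,-1,-1,-1,-1]}'
python3 -m creep '{"slide":[[0,0,0.3],[0,0,0.6],[0,0,0.9],[0,0,1],[0,0,1]],"twist":[[0.0002,0.014,0],[0.0004,0.028,0],[0.0006,0.042,0],[0.0007,0.0556,0],[0.0007,0.0556,0]],"fingers":[-1,-1,-1,-1,-1]}'
python3 -m creep '{"slide":[[0,0,0.3],[0.3,0,0.4],[0.6,0,0.4],[0.9,0,0.4],[1,0,0.4],[1,0,0.4]],"twist":[[0,0,0],[0,0,0],[0,0,0],[0,0,0],[0,0,0],[0,0,0]],"fingers":[-1,-1,-1,-1,-1,-1]}'
python3 -m creep '{"slide":[[0.3,0,0],[0.6,0,0],[0.9,0,0],[1,0,0],[1,0,0],[1,0,0]],"twist":[[0,0,0],[0,0,0],[0,0,0],[0,0,0],[0,0,0],[0,0,0]],"fingers":[-1,-1,-1,-1,-1,-1]}'
```

```text
clock: 8.6
position: [0.4275, -0.1518, 0.1764]
ee_rot: [0.001, 0.985, -0.005, 0.174]
contact_force: [-0.7, 0.4, -0.0]
width: -0.0001
clock: 9.1
position: [0.432, -0.1558, 0.3275]
ee_rot: [0.001, 1.0, -0.005, 0.002]
contact_force: [0.1, 0.3, -1.1]
width: -0.0002
clock: 9.7
position: [0.5795, -0.1547, 0.3818]
ee_rot: [-0.001, 1.0, -0.006, -0.002]
contact_force: [-0.7, -0.2, -0.3]
width: 0.0
clock: 10.3
position: [0.7267, -0.1548, 0.3849]
ee_rot: [-0.0, 1.0, -0.006, -0.002]
contact_force: [-0.1, 0.6, -0.0]
width: 0.0003
```

```bash
python3 -m creep '{"slide":[[0,0,-0.3],[0,0,-0.6],[0,0,-0.9],[0,0,-1],[0,0,-1]],"twist":[[0,0,0],[0,0,0],[0,0,0],[0,0,0],[0,0,0]],"fingers":[-1,-1,-1,-1,-1]}'
python3 -m creep '{"slide":[[0,0,-0.1],[0,0,-0.15],[0,0,-0.15],[-0.1,0,-0.15],[-0.2,0,-0.15],[-0.2,0,-0.15]],"twist":[[0,0,0],[0,0,0],[0,0,0],[0,0,0],[0,0,0],[0,0,0]],"fingers":[-1,-1,-1,-1,-1,-1]}'
python3 - <<'E'
from h import *
from rig import optics
for n in ["side","top"]:
    d=optics.get_image(n); pickle.dump(d,open(f"pics/{n}4.pkl","wb"))
    c=d["img"][105:285,290:510] if n=="top" else d["img"][90:320,220:450]
    cv2.imwrite(f"pics/{n}4.png",cv2.resize(c,None,fx=2.6,fy=2.6,interpolation=cv2.INTER_CUBIC))
E
```

```text
clock: 10.8
position: [0.7243, -0.154, 0.2333]
ee_rot: [-0.001, 1.0, -0.006, -0.003]
contact_force: [-0.2, -1.3, 0.3]
width: -0.0002
clock: 11.4
position: [0.6971, -0.1544, 0.2155]
ee_rot: [0.0, 1.0, -0.006, 0.0]
contact_force: [-1.0, 1.1, 0.5]
width: 0.0001
```

View pics/side4.png

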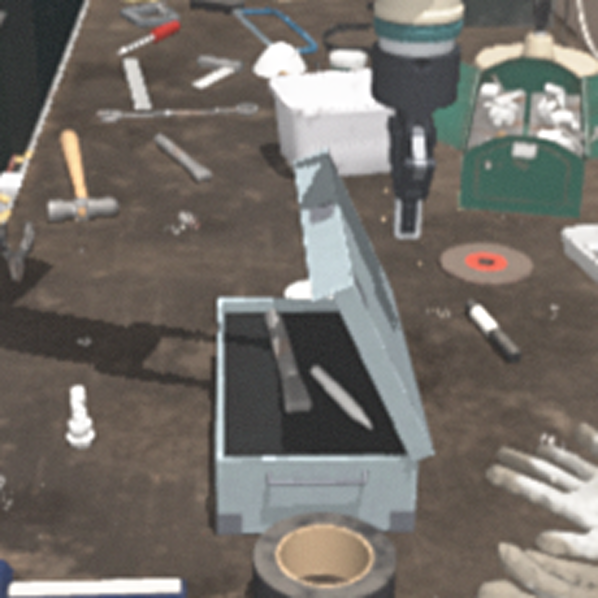

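View pics/top4.png

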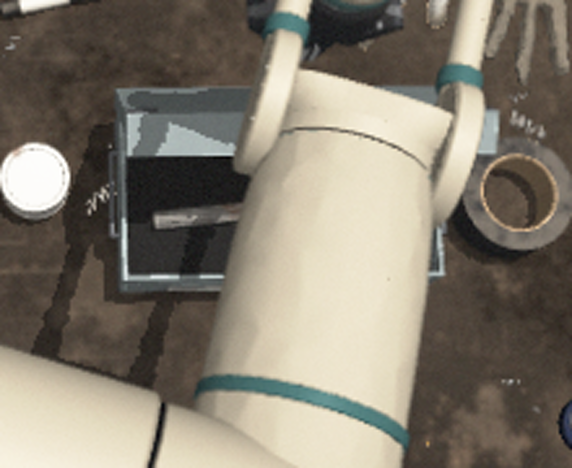

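The fingertips are behind the lid's outer face, at (408,225) in the side crop, and clear of it. I'll work out the arc waypoints.

```bash
python3 - <<'E'
from h import *
for a in [1.15,1.05,.95,.85,.75,.65,.55,.45,.35,.25,.15,.1,.05,0,-.02]:
    x=.695-.146*np.cos(a)+.014*np.sin(a)+.011; z=.078+.146*np.sin(a)+.014*np.cos(a)
    print(a,round(x,4),round(z,4),np.round([(x-.6971)/.15,(z-.2155)/.15],3))
E
```

```text
1.15 0.6591 0.217 [-0.253  0.01 ]
1.05 0.6455 0.2116 [-0.344 -0.026]
0.95 0.6325 0.2049 [-0.431 -0.071]
0.85 0.6202 0.1969 [-0.513 -0.124]
0.75 0.6087 0.1878 [-0.589 -0.185]
0.65 0.5982 0.1775 [-0.659 -0.253]
0.55 0.5888 0.1662 [-0.722 -0.328]
0.45 0.5806 0.1541 [-0.777 -0.409]
0.35 0.5737 0.1412 [-0.823 -0.495]
0.25 0.568 0.1277 [-0.861 -0.585]
0.15 0.5637 0.1137 [-0.889 -0.679]
0.1 0.5621 0.1065 [-0.9   -0.727]
0.05 0.5609 0.0993 [-0.908 -0.775]
0 0.56 0.092 [-0.914 -0.823]
-0.02 0.5597 0.0891 [-0.916 -0.843]
```

```bash
python3 -m creep '{"slide":[[-0.1,0,0],[-0.2,0,0],[-0.25,0,0],[-0.3,0,-0.01],[-0.344,0,-0.026],[-0.388,0,-0.05],[-0.431,0,-0.071],[-0.431,0,-0.071]],"twist":[[0,0,0],[0,0,0],[0,0,0],[0,0,0],[0,0,0],[0,0,0],[0,0,0],[0,0,0]],"fingers":[-1,-1,-1,-1,-1,-1,-1,-1]}'
```

```text
clock: 12.3
position: [0.6321, -0.1541, 0.202]
ee_rot: [-0.0, 1.0, -0.006, -0.001]
contact_force: [0.4, -1.0, -0.4]
width: -0.0001
```

```bash
python3 - <<'E'
from h import *
from rig import optics
for n in ["side","wrist"]:
    d=optics.get_image(n); pickle.dump(d,open(f"pics/{n}5.pkl","wb"))
    c=d["img"] if n=="wrist" else d["img"][100:300,250:450]
    cv2.imwrite(f"pics/{n}5.png",c if n=="wrist" else cv2.resize(c,None,fx=3,fy=3,interpolation=cv2.INTER_CUBIC))
E
```

```text
(no output)
```

View pics/side5.png

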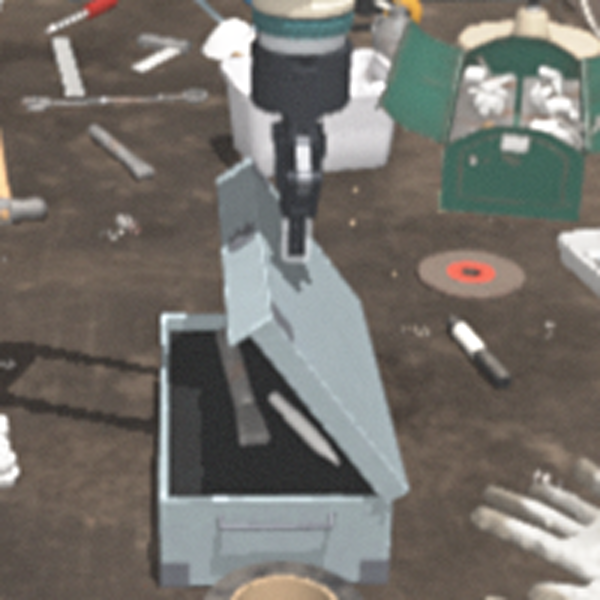

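View pics/wrist5.png

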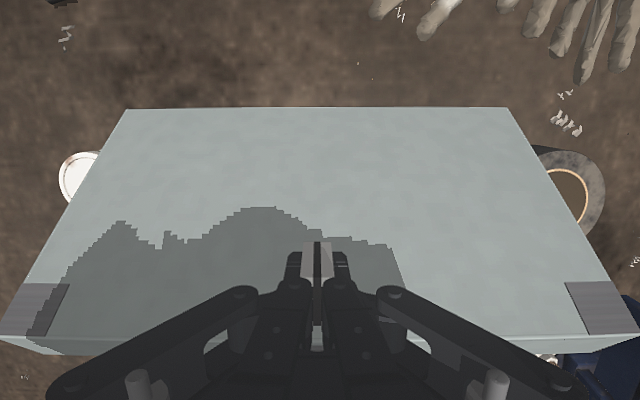

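The side crop shows the lid moving down ahead of the fingertips, which touch it at (293,262). The wrist view shows the fingertips on the middle of its outer face. I'll carry on along the arc.

```bash
python3 -m creep '{"slide":[[-0.041,0,-0.026],[-0.082,0,-0.053],[-0.12,0,-0.084],[-0.159,0,-0.114],[-0.195,0,-0.148],[-0.229,0,-0.183],[-0.26,0,-0.22],[-0.291,0,-0.258],[-0.32,0,-0.3],[-0.346,0,-0.339],[-0.37,0,-0.38],[-0.392,0,-0.425],[-0.41,0,-0.47],[-0.43,0,-0.515]],"twist":[[0,0,0],[0,0,0],[0,0,0],[0,0,0],[0,0,0],[0,0,0],[0,0,0],[0,0,0],[0,0,0],[0,0,0],[0,0,0],[0,0,0],[0,0,0],[0,0,0]],"fingers":[-1,-1,-1,-1,-1,-1,-1,-1,-1,-1,-1,-1,-1,-1]}'
python3 -m creep '{"slide":[[-0.015,0,-0.047],[-0.028,0,-0.094],[-0.035,0,-0.12],[-0.04,0,-0.142],[-0.045,0,-0.166],[-0.047,0,-0.19],[-0.047,0,-0.21],[-0.047,0,-0.21]],"twist":[[0,0,0],[0,0,0],[0,0,0],[0,0,0],[0,0,0],[0,0,0],[0,0,0],[0,0,0]],"fingers":[-1,-1,-1,-1,-1,-1,-1,-1]}'
```

```text
clock: 13.8
position: [0.5687, -0.154, 0.1247]
ee_rot: [-0.0, 1.0, -0.006, -0.0]
contact_force: [1.7, 0.6, 1.2]
width: -0.0001
clock: 14.6
position: [0.5617, -0.1543, 0.0934]
ee_rot: [-0.0, 1.0, -0.006, -0.001]
contact_force: [0.4, -0.1, -0.4]
width: 0.0003
```

```bash
python3 -m creep '{"slide":[[0,0,-0.01],[0,0,-0.02],[0,0,-0.02]],"twist":[[0,0,0],[0,0,0],[0,0,0]],"fingers":[-1,-1,-1]}'
python3 -m creep '{"slide":[[0,0,-0.01],[0,0,-0.02],[0,0,-0.02]],"twist":[[0,0,0],[0,0,0],[0,0,0]],"fingers":[-1,-1,-1]}'
```

```text
clock: 14.9
position: [0.562, -0.1545, 0.092]
ee_rot: [0.0, 1.0, -0.006, 0.0]
contact_force: [-2.1, -0.1, 6.6]
width: -0.0001
clock: 15.2
position: [0.5621, -0.1545, 0.0919]
ee_rot: [0.001, 1.0, -0.006, 0.001]
contact_force: [-6.2, 0.7, 22.4]
width: -0.0002
```

The fingertips are at z = 0.092 with 22 N on them, so the lid is on its stop. I'll retract and check.

```bash
python3 -m creep '{"slide":[[0,0,0.2],[0,0,0.5],[0,0,0.8],[-0.3,0,1],[-0.6,0,1],[-1,0,1],[-1,0,1]],"twist":[[0,0,0],[0,0,0],[0,0,0],[0,0,0],[0,0,0],[0,0,0],[0,0,0]],"fingers":[-1,-1,-1,-1,-1,-1,-1]}'
python3 -m creep '{"slide":[[-0.2,0,0.2],[-0.4,0,0.4],[-0.6,0,0.6],[-0.6,0,0.6],[-0.6,0,0.6]],"twist":[[0,0,0],[0,0,0],[0,0,0],[0,0,0],[0,0,0]],"fingers":[-1,-1,-1,-1,-1]}'
python3 - <<'E'
from h import *
from rig import optics
np.set_printoptions(precision=4,suppress=True)
for n in ["side","top"]:
    d=optics.get_image(n); pickle.dump(d,open(f"pics/{n}6.pkl","wb"))
    c=d["img"][105:285,290:510] if n=="top" else d["img"][150:350,220:420]
    cv2.imwrite(f"pics/{n}6.png",cv2.resize(c,None,fx=3,fy=3,interpolation=cv2.INTER_CUBIC))
Q=cloud(d);  # top
m=(Q[:,0]>.545)&(Q[:,0]<.68)&(Q[:,1]>-.28)&(Q[:,1]<-.03)&(Q[:,2]>.05)&(Q[:,2]<.12)
A=Q[m]; c,*_=np.linalg.lstsq(np.c_[A[:,:2]-[.6,-.15],np.ones(len(A))],A[:,2],rcond=None); print(m.sum(),c)
E
```

```text
clock: 15.9
position: [0.4068, -0.153, 0.238]
ee_rot: [-0.0, 1.0, -0.007, -0.002]
contact_force: [1.3, 0.7, -0.3]
width: 0.0002
clock: 16.4
position: [0.3227, -0.1547, 0.3285]
ee_rot: [0.001, 1.0, -0.006, 0.001]
contact_force: [0.4, 0.5, -1.1]
width: -0.0002
5588 [ 0.0008 -0.0005  0.0914]
```

View pics/side6.png

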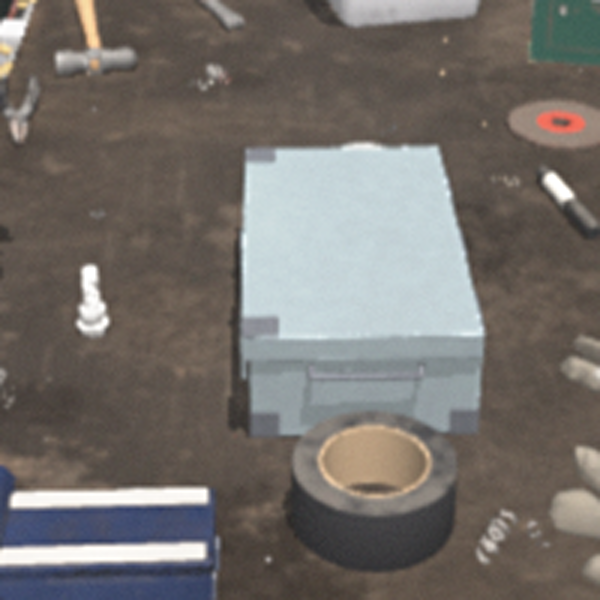

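View pics/top6.png

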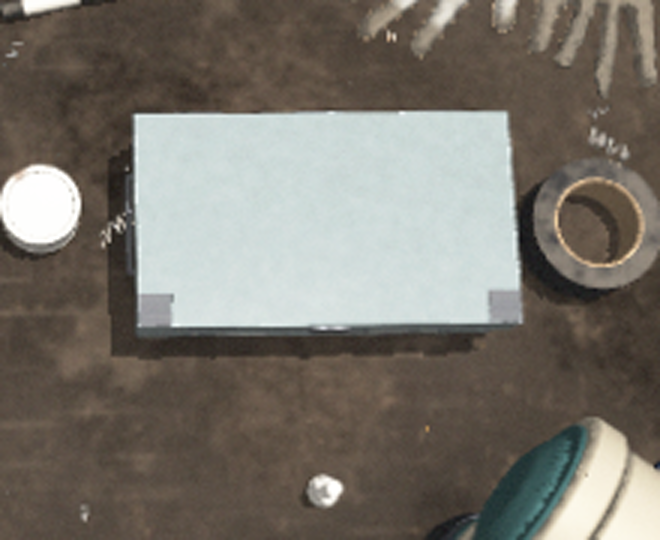

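The lid is level (fitted slope 0.0008) at z = 0.091, with its lip over the drawer fronts. The bolt, tin and tape are in the same places as at the start.

```bash
python3 -c "
from rig import order; print(order.sign_off())"
```

```text
the job is handed in; nothing more can be done
None
```

The chest is closed and the job is handed in at about 16.5 s of the 51 s allowed; sign-off gives no verdict.

- **Drawers:** I pushed the left drawer home first, then the right, with the closed fingertips and the lid still raised. Contact force rose to 14 N on the left and 16 N on the right at the expected shut positions. The pictures showed both fronts flush.
- **Lid:** I then pushed the lid down from behind along its arc until it sat on its stop, with 22 N at z = 0.092 m.
- **Last checks:** With the arm clear, a plane fit to the lid gave a level face 91 mm above the bench (slope 0.001), against the 92 mm expected. The lip covers the drawer fronts, so their final position could only be judged by the lid closing over them.
- **Loose things:** By eye, the bolt is upright and the bolt, tin and tape are where they started; I did not re-measure them. The tool's force reading was back near zero.

No check failed or disagreed.

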